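# Cover the fossils, then find which way the grit canister's cap loosens

## Task

The specimen case is loaded: first shut its lid fully, so that no grit falls on the fossils. Then take the cap off the grit canister that stands nearer to the specimen case (one canister has a left-hand thread and one a right-hand thread, so try which way this one loosens) and hold the cap up, level and still, about a hand's breadth above the canister so that it can be refilled. Finish while still holding the cap in the gripper; leave the other canister's cap on and do not push the two loose vertebrae about.

Things in the scene. Friction and masses are not known exactly. Their poses are not given: they have to be found in the camera images.
- case: White plastic specimen case, fixed, 170 (x) by 200 (y) by 55 mm high, filled with foam and small fossils that stay below the rim. Origin at the centre of its underside, z up.
- case_lid (a joint): Angle of the case's flat grey lid (170 by 200 mm, 8 mm thick, 150 g, with a 14 mm tab in the middle of its free edge), hinged along the case's +x rim: 0 is shut flat on the rim, 1.57 upright. It starts well open (0.8 to 1.3). A stiff hinge (0.2 N m) keeps it where it is left; 2 to 4 N near the free edge move it.
- lid_hinge (a point): Middle of the lid's hinge line, at the level of the lid's lower face, 55.5 mm above the case's underside; the hinge line runs along the case's y axis.
- lid_edge (a point): Middle of the lid's free edge, on its upper (outer) face, 170 mm from the hinge line (the tab goes on beyond it).
- unit: Grey base of the air-abrasive unit, fixed, 170 (x) by 300 (y) by 35 mm high; both canisters stand on it, about 80 mm to either side of its origin along its y axis. The end at its +y side is the one nearer to the case. Origin at the centre of its underside.
- can_1: Fixed aluminium grit canister, one of two alike on the grey unit: 82 mm across, 85 mm high to the shoulder, then a neck 47 mm across and 21 mm high inside the cap. Origin at the centre of its underside. One canister of the two has a right-hand thread (cap loosens anticlockwise seen from above), the other left-hand (clockwise); which is which cannot be seen.
- can_2: Fixed aluminium grit canister, one of two alike on the grey unit: 82 mm across, 85 mm high to the shoulder, then a neck 47 mm across and 21 mm high inside the cap. Origin at the centre of its underside. One canister of the two has a right-hand thread (cap loosens anticlockwise seen from above), the other left-hand (clockwise); which is which cannot be seen.
- cap_1: Loose dark grey cap of can_1, 110 g +-40%. Skirt 70 mm across, 22 mm high; on it a round grip 44 mm across, 28 mm high. Origin: on the axis, underside of the skirt; 88 mm above the canister's origin when on. Lug cap: the loosening way it turns easily without rising and lifts off after 55 to 85 degrees (aim for 70), then a stop. The other way: hard stop within 10 degrees. No lifting before.
- cap_2: Loose dark grey cap of can_2, 110 g +-40%. Skirt 70 mm across, 22 mm high; on it a round grip 44 mm across, 28 mm high. Origin: on the axis, underside of the skirt; 88 mm above the canister's origin when on. Lug cap: the loosening way it turns easily without rising and lifts off after 55 to 85 degrees (aim for 70), then a stop. The other way: hard stop within 10 degrees. No lifting before.
- vertebra_1: A loose fossil vertebra, a waisted drum 38 mm across and 30 mm high standing on end, with a bar and a stub on one side; origin at the centre of its underside. A bystander.
- vertebra_2: A loose fossil vertebra, a waisted drum 32 mm across and 26 mm high standing on end, with a bar and a stub on one side; origin at the centre of its underside. A bystander.
Things that resemble listed ones, but are neither listed nor needed, are in the scene too. What is shaped like the cap_1 but blue, green or orange is not meant.

How it is judged:
On the way, in this order (a step that is already met when the one before it is completed fails the run):
1. the case's lid is shut (value of joint case_lid below 0.05 rad), for 0.2 s.
2. the cap of the nearer canister is lifted off in the gripper, the lid still shut (value of joint case_lid below 0.05 rad and ((y of can_1 in the frame of unit above 0 m and z of cap_1 in the frame of can_1 above 0.118 m and contact force between the fingers and cap_1 above 0.5 N) or (y of can_2 in the frame of unit above 0 m and z of cap_2 in the frame of can_2 above 0.118 m and contact force between the fingers and cap_2 above 0.5 N))), for 0.2 s.
At the end, for the whole second after the job is handed in: Lid shut (under 0.05 rad). Cap of the canister nearer the case in the fingers, 50 mm or more above its seat, within 20 deg of upright, still (under 0.05 m/s), touching no canister, unit, case or other cap. Other cap seated (within 6 mm sideways, 4 mm up) (value of joint case_lid below 0.05 rad and ((y of can_1 in the frame of unit above 0 m and z of cap_1 in the frame of can_1 above 0.138 m and contact force between the fingers and cap_1 above 0.5 N and angle between cap_1's own z axis and vertical below 0.35 rad and linear speed of cap_1 below 0.05 m/s and (z of cap_2 in the frame of can_2 below 0.092 m and horizontal distance between cap_2 and can_2 below 0.006 m) and contact force between cap_1 and can_1 below 0.05 N and contact force between cap_1 and can_2 below 0.05 N and contact force between cap_1 and unit below 0.05 N and contact force between cap_1 and case below 0.05 N and contact force between cap_1 and cap_2 below 0.05 N) or (y of can_2 in the frame of unit above 0 m and z of cap_2 in the frame of can_2 above 0.138 m and contact force between the fingers and cap_2 above 0.5 N and angle between cap_2's own z axis and vertical below 0.35 rad and linear speed of cap_2 below 0.05 m/s and (z of cap_1 in the frame of can_1 below 0.092 m and horizontal distance between cap_1 and can_1 below 0.006 m) and contact force between cap_2 and can_1 below 0.05 N and contact force between cap_2 and can_2 below 0.05 N and contact force between cap_2 and unit below 0.05 N and contact force between cap_2 and case below 0.05 N and contact force between cap_2 and cap_1 below 0.05 N))); the arm keeps its last pose, push and grip.
It fails at once if a loose vertebra was pushed more than 40 mm (distance of any of vertebra_1, vertebra_2 from where it was at the start of the episode above 0.04 m).
It fails at once if the other canister's cap was taken off ((y of can_2 in the frame of unit above 0 m and z of cap_1 in the frame of can_1 above 0.105 m) or (y of can_1 in the frame of unit above 0 m and z of cap_2 in the frame of can_2 above 0.105 m)).
It also fails if it takes over 64 s, if anything falls off the work surface, if the arm or the gripper's body presses on something with over 40 N, if the wrist force passes 120 N, or if a joint passes its speed limit or range.

## Robot

A 6-joint arm with a two-finger parallel gripper is mounted at the origin on the work surface. World frame = base frame: x ahead of the robot, y to its left, z up, the work surface at z = 0. Lengths are in m, angles in rad, forces in N, time in s.
With the tool pointing down it reaches from about 0.325 to 0.925 m from the base axis. Payload 3.1 kg.
Tool frame: the origin (TCP) lies at the very end of the fingers, on their centre line; the grasp point (between the pads) lies 19 mm behind it (ctrl.grasp_offset is the distance from the TCP to the grasp point, in m); z points along the fingers, y is the line along which they close (so a half turn about z gives the same grasp; the last joint's range is limited). The gripper opens to 85 mm and grips with 20 to 120 N. Pads are 22 mm wide; open, the fingers measure 114 mm over their backs; the gripper's body (76 mm by 85 mm) begins 54 mm behind the grasp point. The pads swing forward as they close: fully open they stand 13 mm farther back than shut.
Start: joints at [-1.281, 0.217, 1.613, -0, 1.311, -0.112], TCP at [0.244, -0.575, 0.231] pointing down, gripper open.
Joint ranges: [-2.75, 2.75], [-0.78, 2.1], [0.31, 2.55], [-1.13, 4.27], [0.13, 2.63], [-2.58, 2.58]. Speed limits (rad/s): [2.79, 2.79, 3.14, 3.14, 3.14, 3.14].

## Interface

Orientations are given as a rotation vector (axis times angle).
In Python, from rig import ctrl, optics, workorder gives the robot as it stands.
- The arm moves only by the tool send_rows, never from a script. Its argument "commands" is a list of rows, each a list of 7 numbers: the shift along the world's x, y, z in cm, then the turn, a rotation vector about the world's x, y, z in rad, then the opening, from 0 (shut) to 1 (fully open). In form: [[dx, dy, dz, ax, ay, az, claw], ...]. A call has exactly 5 rows; each row is the pose to reach, as a shift and turn from the pose commanded when the call began; what a row does not reach only later rows make up. A row lasts 1/12 s, in which the tool goes at most 41.7 mm and 7.16 degrees, less where a joint would pass 70% of its speed; a pose out of reach is approached as far as the arm can. A call with a gripper value outside its range is refused whole. The fingers move at their own pace and stop on an object; "newtons" is the grip in N (left out, the last holds). Time passes only in rows, so rows that repeat a pose let the fingers close, or fill a call up. It gives the time, the measured TCP pose, the force, the opening and the grip force at its end, in the units of the state.
- ctrl.get_obs(): the state, without advancing time (a new reading comes with each control period).
- optics.capture(name): name is "scene" or "top" or "wrist"; returns a dict with "frame" (384x512x3 uint8, red, green, blue), "fx", "fy", "cx", "cy" (pixels), "k1" (the pictures are not rectified: a ray, as slopes to the right and down, at radius r is drawn at 1 + k1 r^2 times it, then the intrinsics apply), "position" and "rotation" of the camera in the world; the wrist camera has in their place "hand_eye" (4x4, takes a point from camera to tool coordinates, whose origin is the TCP and whose axes are the flange's). Camera axes: x right, y down, z forward; pixel columns grow to the right and rows downward; lengths in m; the calibration is good to about 2 mm. A picture is of the moment at which its call begins: read the wrist's pose just before it. There is no depth.
- workorder.sign_off(): hands the job in; it is judged then, once.
The state is a dict: "time_s": time; "joint_pos": joint angles; "joint_vel": joint speeds; "joint_torque": joint torques, N m; "position": TCP position; "eef_rot": TCP orientation; "wrist_force": force on the tool from outside, world axes, zero at the start; "moment": the same for the moment, N m; "opening": finger opening in m; "grip_force": force on a finger pad.
Only numpy, scipy, OpenCV 4.12 (cv2) and the standard library are available. Lean on these libraries where they do the work, as an engineer would, in place of code of your own. Each camera call takes 0.05 s, during which the arm holds its last target. There are 200 camera calls.

## Working session

There is one attempt and no reset: what is moved stays moved. The work goes in short steps, Python scripts to look and compute and a tool call to move; the robot and the scene stay as the last step left them, time stands still between calls to the robot, and variables do not carry over. Pictures are saved under pics/ and viewed, at most 10 in all, crops included, and the job is handed in when it is done.

Besides the shell and the picture viewer there is one more tool, called after ">>>" by a JSON object that holds its "method" and its "body". send_rows: Moves the arm, as the interface text tells. Its arguments: {"type":"object","properties":{"commands":{"type":"array","items":{"type":"array","items":{"type":"number"}}},"newtons":{"type":"number"}},"required":["commands"]}

```bash
mkdir -p pics; cat > h.py <<'E'
import numpy as np, cv2, sys
from rig import ctrl, optics, workorder
def snap(n,f):
    c=optics.capture(n); cv2.imwrite(f,cv2.cvtColor(c["frame"],cv2.COLOR_RGB2BGR)); return c
def pose(c,obs=None):
    if "position" in c: 
        R=np.array(c["rotation"]); 
        if R.shape!=(3,3): R=cv2.Rodrigues(R)[0]
        return R,np.array(c["position"])
    o=obs; T=np.array(c["hand_eye"]); R=cv2.Rodrigues(np.array(o["eef_rot"]))[0]
    return R@T[:3,:3], R@T[:3,3]+np.array(o["position"])
def ray(c,u,v,obs=None):
    x,y=(u-c["cx"])/c["fx"],(v-c["cy"])/c["fy"]; xd=np.array([x,y]); s=xd.copy()
    for _ in range(20): s=xd/(1+c["k1"]*(s@s))
    R,p=pose(c,obs); return p,R@np.array([s[0],s[1],1])
def atz(c,u,v,z,obs=None):
    p,d=ray(c,u,v,obs); return p+d*(z-p[2])/d[2]
def proj(c,P,obs=None):
    R,p=pose(c,obs); q=R.T@(np.array(P)-p); s=q[:2]/q[2]; s=s*(1+c["k1"]*(s@s))
    return s[0]*c["fx"]+c["cx"], s[1]*c["fy"]+c["cy"]
E
python3 - <<'E'
from h import *
import pickle
d={}
for n in("top","scene"):
    c=snap(n,f"pics/{n}0.png"); d[n]=c
    print(n,c["fx"],c["cx"],c["cy"],c["k1"],c["position"],np.round(c["rotation"],3).tolist())
pickle.dump(d,open("c0.pkl","wb"))
a=cv2.imread("pics/top0.png");
cv2.imwrite("pics/top0b.png",cv2.resize(a,(800,600)))
a=cv2.imread("pics/scene0.png");
cv2.imwrite("pics/scene0b.png",cv2.resize(a,(800,600)))
print(ctrl.get_obs(), ctrl.grasp_offset)
E
```

```text
top 363.63242014703786 255.22337185892255 188.87917967888365 -0.0026751546272807997 [0.3905531  0.03598075 0.80234037] [-2.126, 2.11, -0.209]
scene 423.77854465536007 252.83129731767102 197.79963177600902 -0.1159173688869474 [1.12238364 0.10351737 0.84179983] [-1.73, -1.941, 0.696]
{'time_s': 0.1, 'joint_pos': array([-1.28121640e+00,  2.17688061e-01,  1.61477245e+00, -2.69977571e-05,
        1.31127917e+00, -1.12206166e-01]), 'joint_vel': array([ 0.00019716, -0.00193403, -0.00153569, -0.00067561, -0.00171755,
        0.00091787]), 'joint_torque': array([-1.28633324e-03, -3.98081911e+01, -3.04970384e+01, -1.73629405e-04,
        4.27973209e-03, -4.76342677e-06]), 'position': array([ 0.24421539, -0.57452407,  0.23009368]), 'eef_rot': array([-3.07631583e+00, -6.26471941e-01,  3.39293171e-04]), 'wrist_force': array([-0.7850763 , -0.35668542, -1.43038762]), 'moment': array([-0.01257416, -0.00058414, -0.02881013]), 'grip_force': 0.0, 'opening': 0.08541281663080497} 0.0187
```

View pics/top0b.png

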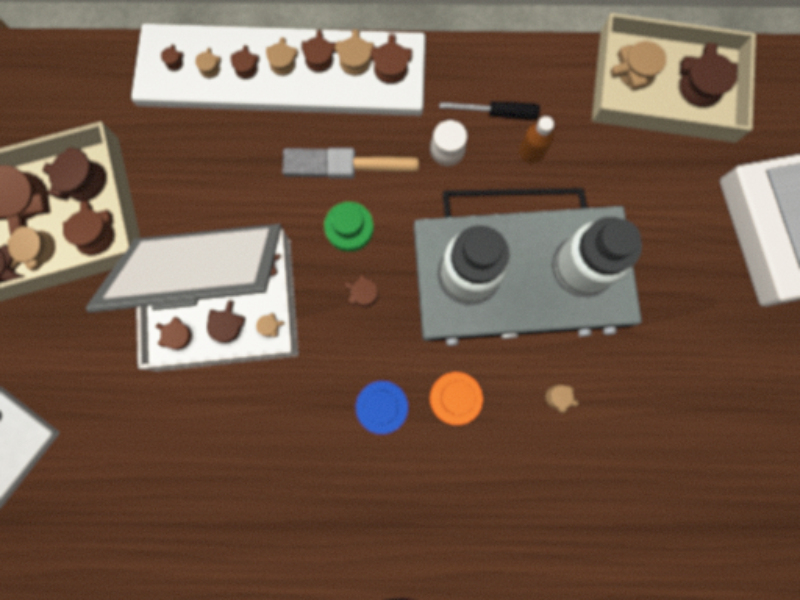

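View pics/scene0b.png

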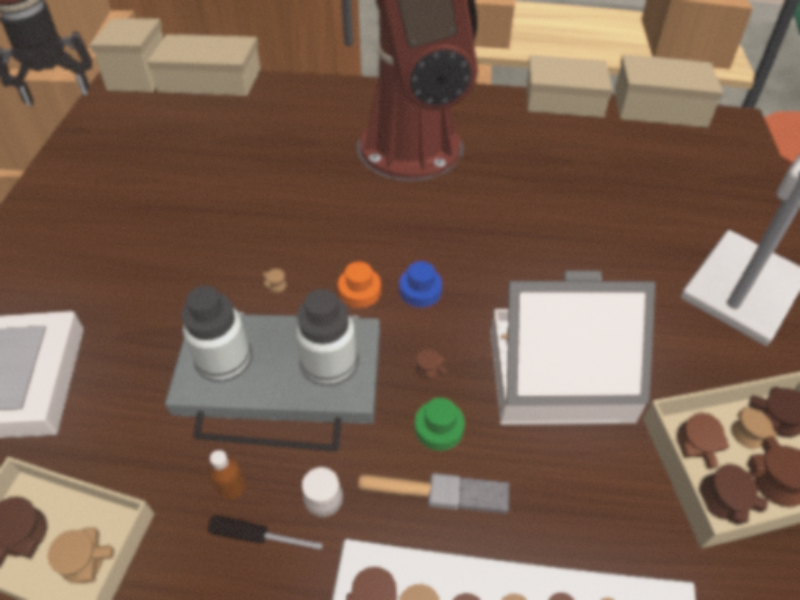

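Top (800-px): specimen case at (215,300), lid free edge (90,305)-(265,290); can nearer the case has its cap at (482,255), the other at (615,243); vertebrae at (362,292) and (562,398). Coloured caps at (348,225), (382,407) and (457,398) are decoys. I'll check in enlarged crops.

```bash
python3 - <<'E'
import cv2,numpy as np
t=cv2.imread("pics/top0.png");s=cv2.imread("pics/scene0.png")
def z(a,x,y): # 133x100 crop x3
    r=cv2.resize(a[y:y+100,x:x+133],(400,300),interpolation=cv2.INTER_CUBIC)
    for k in range(0,133,20): cv2.putText(r,str(x+k),(k*3,8),0,.3,(0,255,255)); cv2.line(r,(k*3,10),(k*3,14),(0,255,255))
    for k in range(0,100,20): cv2.putText(r,str(y+k),(0,k*3+4),0,.3,(0,255,255)); 
    return r
m=np.vstack([np.hstack([z(t,55,140),z(t,265,125)]),np.hstack([z(s,305,170),z(s,110,175)])])
cv2.imwrite("pics/m1.png",m)
E
```

```text
(no output)
```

View pics/m1.png

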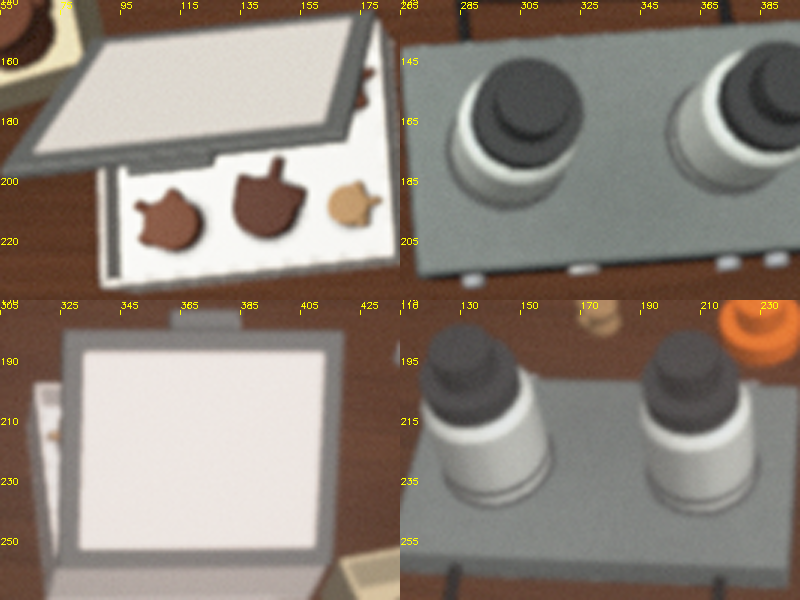

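Crops: the lid's outer face is clear (top corners (55,196),(171,186),(88,154),(179,144); scene (326,181),(420,181),(324,259),(415,259)). The dark grey cap nearer the case is at top (309,157), scene (206,192). It fits the target; the other at (391,152) is farther from the case, and the blue, green and orange ones are decoys.

```bash
python3 - <<'E'
from h import *
import pickle
from scipy.optimize import least_squares
d=pickle.load(open("c0.pkl","rb"));T,S=d["top"],d["scene"]
def pts(p):
    x,y,w,a=p; c,s=np.cos(w),np.sin(w)
    W=lambda u,v,z:[x+c*u-s*v,y+s*u+c*v,z]
    h=.0555
    L=lambda l,v:W(.085-l*np.cos(a)+.008*np.sin(a),v,h+l*np.sin(a)+.008*np.cos(a))
    return [(T,L(.17,.1),(55,196)),(T,L(.17,-.1),(170.7,186)),(T,L(0,.1),(88,154)),(T,L(0,-.1),(179,144)),
     (S,L(.17,-.1),(325.7,181)),(S,L(.17,.1),(420,181)),(S,L(0,-.1),(324,259)),(S,L(0,.1),(415,259)),
     (T,W(-.085,.1,.055),(88,236)),(T,W(-.085,-.1,.055),(187,226))],L
f=lambda p:np.concatenate([np.subtract(proj(c,P),q) for c,P,q in pts(p)[0]])
r=least_squares(f,[.4,.25,0,1.0],loss="soft_l1"); print(r.x,np.round(f(r.x).reshape(-1,2),1).tolist())
L=pts(r.x)[1]; print("edge",np.round(L(.17,0),3),np.round(L(.15,0),3),"hinge",np.round(L(0,0),3))
print("cap",atz(T,309,157.3,.173),atz(S,206,191.7,.173)," other",atz(T,391,152,.173))
for u,v in((362,292),(562,398)): print("vert",atz(T,u/1.5625,v/1.5625,.025))
E
```

```text
[0.53528818 0.2868801  0.10876935 0.80559076] [[-0.8, 0.6], [-0.8, -0.9], [-2.2, -1.7], [1.0, -0.9], [-0.4, -1.9], [-1.3, -1.3], [-0.7, -0.7], [-0.5, -1.1], [0.1, -0.6], [-1.2, -0.5]]
edge [0.508 0.284 0.184] [0.522 0.285 0.169] hinge [0.626 0.297 0.061]
cap [ 0.57442671 -0.05997478  0.173     ] [ 0.57283843 -0.05930201  0.173     ]  other [ 0.58548543 -0.20805224  0.173     ]
vert [0.54939931 0.08764498 0.025     ]
vert [ 0.40566843 -0.18467289  0.025     ]
```

>>> {"method": "send_rows", "body": {"commands": [[1,3,3,0,0,0,0],[2,6,6,0,0,0,0],[3,9,8,0,0,0,0],[4,12,8,0,0,0,0],[5,15,8,0,0,0,0]], "newtons": 40}}

```text
time_s: 0.52
position: [0.2951, -0.4248, 0.3134]
eef_rot: [3.075, 0.625, 0.002]
wrist_force: [0.7, 0.4, -0.7]
opening: 0.0257
grip_force: 0.0
```

>>> {"method": "send_rows", "body": {"commands": [[1.2,3.6,0,0,0,0,0],[2.4,7.2,0,0,0,0,0],[3.6,10.8,0,0,0,0,0],[4.8,14.4,0,0,0,0,0],[6,18,0,0,0,0,0]]}}

```text
time_s: 0.93
position: [0.3543, -0.2433, 0.3108]
eef_rot: [-3.078, -0.626, 0.0]
wrist_force: [1.0, 1.0, 0.0]
opening: 0.0001
grip_force: 0.0
```

>>> {"method": "send_rows", "body": {"commands": [[1.2,3.6,0,0,0,0,0],[2.4,7.2,0,0,0,0,0],[3.6,10.8,0,0,0,0,0],[4.8,14.4,0,0,0,0,0],[6,18,0,0,0,0,0]]}}

```text
time_s: 1.35
position: [0.4143, -0.0633, 0.311]
eef_rot: [3.078, 0.627, -0.0]
wrist_force: [0.8, -0.5, -0.6]
opening: -0.0002
grip_force: 0.0
```

>>> {"method": "send_rows", "body": {"commands": [[1.2,3.6,0,0,0,0,0],[2.4,7.2,0,0,0,0,0],[3.6,10.8,0,0,0,0,0],[4.8,14.4,0,0,0,0,0],[6,18,0,0,0,0,0]]}}

```text
time_s: 1.77
position: [0.4743, 0.1168, 0.3109]
eef_rot: [3.078, 0.628, -0.001]
wrist_force: [1.0, -0.5, -0.2]
opening: 0.0003
grip_force: 0.0
```

>>> {"method": "send_rows", "body": {"commands": [[1,3.5,0,0,0,0,0],[2,7,0,0,0,0,0],[3,10.5,0,0,0,0,0],[4,14,0,0,0,0,0],[4.9,16.9,0,0,0,0,0]]}}

```text
time_s: 2.18
position: [0.5232, 0.2862, 0.3104]
eef_rot: [-3.078, -0.629, 0.002]
wrist_force: [0.7, 0.2, -0.4]
opening: 0.0
grip_force: 0.0
```

>>> {"method": "send_rows", "body": {"commands": [[0,0,-3,0,0,0,0],[0,0,-6,0,0,0,0],[0,0,-8,0,0,0,0],[0,0,-10,0,0,0,0],[0,0,-12,0,0,0,0]]}}

```text
time_s: 2.6
position: [0.5226, 0.2837, 0.1893]
eef_rot: [3.078, 0.627, -0.003]
wrist_force: [-0.2, 0.2, -0.7]
opening: -0.0
grip_force: 0.0
```

>>> {"method": "send_rows", "body": {"commands": [[0,0,-1,0,0,0,0],[0,0,-2,0,0,0,0],[0,0,-3,0,0,0,0],[0,0,-4,0,0,0,0],[0,0,-5,0,0,0,0]]}}

```text
time_s: 3.02
position: [0.5243, 0.2841, 0.1416]
eef_rot: [-3.078, -0.627, -0.003]
wrist_force: [-0.1, 0.1, 0.6]
opening: -0.0
grip_force: 0.5
```

>>> {"method": "send_rows", "body": {"commands": [[0,0,-1,0,0,0,0],[0,0,-2,0,0,0,0],[0,0,-3,0,0,0,0],[0,0,-4,0,0,0,0],[0,0,-4,0,0,0,0]]}}

```text
time_s: 3.43
position: [0.5216, 0.283, 0.0982]
eef_rot: [3.078, 0.627, -0.007]
wrist_force: [-0.5, -0.4, 0.2]
opening: 0.0001
grip_force: 0.0
```

```bash
python3 - <<'E'
from h import *
c=snap("scene","pics/s1.png"); a=cv2.imread("pics/s1.png")[130:310,260:500]
cv2.imwrite("pics/s1c.png",cv2.resize(a,(720,540)))
E
```

```text
(no output)
```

View pics/s1c.png

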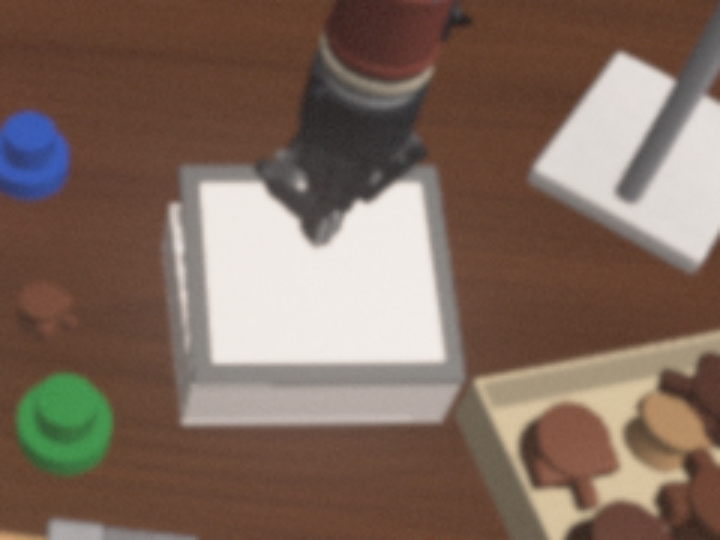

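The lid is closing under the fingertips at (320,235), with a small gap left at its free edge, (175,210). Keep pressing down.

>>> {"method": "send_rows", "body": {"commands": [[0,0,-0.8,0,0,0,0],[0,0,-1.6,0,0,0,0],[0,0,-2.4,0,0,0,0],[0,0,-3.1,0,0,0,0],[0,0,-3.1,0,0,0,0]]}}

```text
time_s: 3.9
position: [0.522, 0.2832, 0.068]
eef_rot: [3.078, 0.627, -0.005]
wrist_force: [0.3, -0.4, -0.1]
opening: 0.0001
grip_force: 0.0
```

>>> {"method": "send_rows", "body": {"commands": [[0,0,-0.2,0,0,0,0],[0,0,-0.4,0,0,0,0],[0,0,-0.4,0,0,0,0],[0,0,-0.4,0,0,0,0],[0,0,-0.4,0,0,0,0]]}}

```text
time_s: 4.32
position: [0.5237, 0.2838, 0.0666]
eef_rot: [-3.078, -0.627, -0.001]
wrist_force: [0.5, -0.2, 0.1]
opening: -0.0
grip_force: 0.0
```

>>> {"method": "send_rows", "body": {"commands": [[0,0,-0.2,0,0,0,0],[0,0,-0.4,0,0,0,0],[0,0,-0.5,0,0,0,0],[0,0,-0.5,0,0,0,0],[0,0,-0.5,0,0,0,0]]}}

```text
time_s: 4.73
position: [0.5239, 0.284, 0.0635]
eef_rot: [3.078, 0.627, 0.0]
wrist_force: [-4.0, -1.5, 9.8]
opening: -0.0002
grip_force: 5.1
```

>>> {"method": "send_rows", "body": {"commands": [[0,0,3,0,0,0,0],[0,0,7,0,0,0,0.5],[0,0,11,0,0,0,1],[0,0,15,0,0,0,1],[0,0,19,0,0,0,1]]}}

```text
time_s: 5.15
position: [0.523, 0.2836, 0.253]
eef_rot: [3.078, 0.627, -0.0]
wrist_force: [1.4, 0.8, 0.2]
opening: 0.0482
grip_force: 0.0
```

>>> {"method": "send_rows", "body": {"commands": [[0.5,-3.6,1,0,0,0.1,1],[1,-7.2,2,0,0,0.2,1],[1.5,-10.8,3,0,0,0.3,1],[2,-14.4,4,0,0,0.4,1],[2.5,-18,5,0,0,0.5,1]]}}

```text
time_s: 5.57
position: [0.5483, 0.1023, 0.3019]
eef_rot: [2.824, 1.377, 0.001]
wrist_force: [0.3, 0.5, -0.5]
opening: 0.0852
grip_force: 0.0
```

>>> {"method": "send_rows", "body": {"commands": [[0.5,-3.6,0,0,0,0,1],[1,-7.2,0,0,0,0,1],[1.5,-10.8,0,0,0,0,1],[2,-14.4,0,0,0,0,1],[2.5,-16.4,0,0,0,0,1]]}}

```text
time_s: 5.98
position: [0.5733, -0.064, 0.3012]
eef_rot: [2.828, 1.365, -0.001]
wrist_force: [-0.3, -0.6, -0.7]
opening: 0.0854
grip_force: 0.0
```

>>> {"method": "send_rows", "body": {"commands": [[0,0,0,0,0,0,1],[0,0,0,0,0,0,1],[0,0,0,0,0,0,1],[0,0,0,0,0,0,1],[0,0,0,0,0,0,1]]}}

```text
time_s: 6.4
position: [0.5733, -0.0589, 0.3013]
eef_rot: [-2.826, -1.372, -0.0]
wrist_force: [0.8, -0.2, 0.0]
opening: 0.0857
grip_force: 0.0
```

```bash
python3 - <<'E'
from h import *
import pickle
o=ctrl.get_obs(); w=snap("wrist","pics/w2.png"); pickle.dump((w,o),open("w2.pkl","wb"))
s=snap("scene","pics/s2.png")
print(o["position"],o["eef_rot"],o["joint_pos"])
print("pred",proj(w,[.5735,-.0597,.173],o))
a=cv2.imread("pics/w2.png");b=cv2.imread("pics/s2.png")[130:310,260:500]
m=np.zeros((300,800,3),np.uint8); m[:,:400]=cv2.resize(a,(400,300)); m[:,400:]=cv2.resize(b,(400,300))
cv2.imwrite("pics/m2.png",m)
E
```

```text
[ 0.57328576 -0.05885899  0.30126383] [-2.82601268e+00 -1.37151694e+00 -6.72886402e-05] [-2.24235930e-01  6.45640905e-02  1.65279825e+00  3.02940834e-04
  1.42441581e+00  4.42848625e-01]
pred (np.float64(258.41646058239877), np.float64(181.94757306976567))
```

View pics/m2.png

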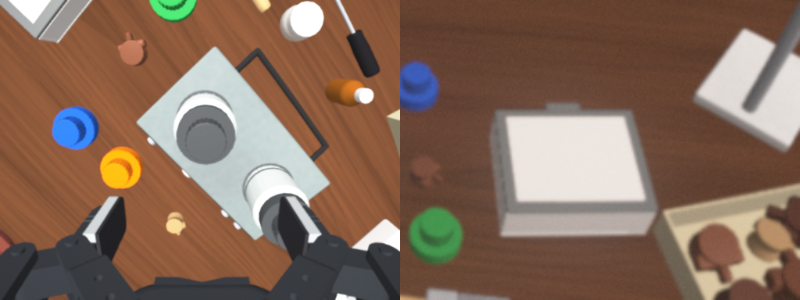

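Wrist: the target cap's grip top is at about (265,175) px full-res, near the prediction; the right inset shows the lid flat and shut. Now measure the cap more precisely.

```bash
python3 - <<'E'
from h import *
import pickle
w,o=pickle.load(open("w2.pkl","rb"))
a=cv2.imread("pics/w2.png")[110:230,200:330]; cv2.imwrite("pics/w2c.png",cv2.resize(a,(650,600),interpolation=cv2.INTER_CUBIC))
for p in((265,175),(262,175),(265,178)): print(p,atz(w,*p,.173,o))
E
```

```text
(265, 175) [ 0.58145733 -0.05838456  0.173     ]
(262, 175) [ 0.57951086 -0.05685143  0.173     ]
(265, 178) [ 0.57988254 -0.06040739  0.173     ]
```

View pics/w2c.png

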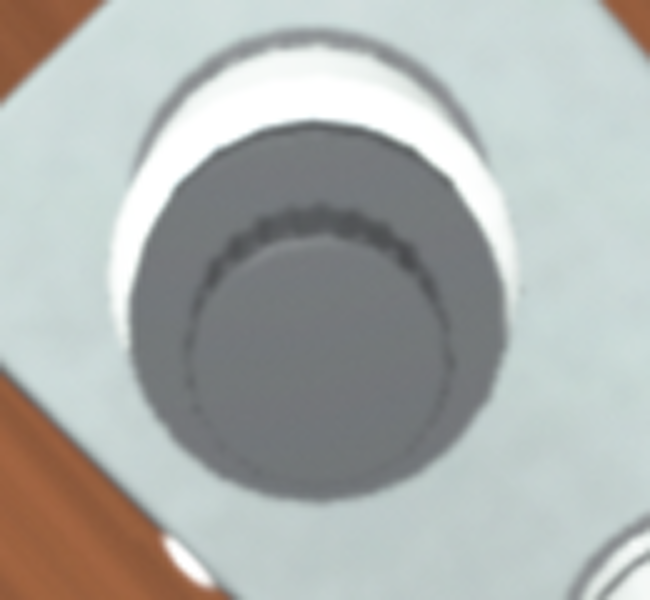

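Grip top circle centre in the crop is (320,362), i.e. pixel (264,182), which puts the cap at about (0.576,-0.062). Move there and descend.

>>> {"method": "send_rows", "body": {"commands": [[0.3,-0.3,-2.5,0,0,0,1],[0.3,-0.3,-5,0,0,0,1],[0.3,-0.3,-7.5,0,0,0,1],[0.3,-0.3,-10,0,0,0,1],[0.3,-0.3,-11,0,0,0,1]]}}

```text
time_s: 6.92
position: [0.5739, -0.062, 0.1871]
eef_rot: [-2.823, -1.369, 0.008]
wrist_force: [-0.6, -0.7, -0.8]
opening: 0.0853
grip_force: 0.0
```

>>> {"method": "send_rows", "body": {"commands": [[0,0,-1,0,0,0,1],[0,0,-2,0,0,0,1],[0,0,-3,0,0,0,1],[0,0,-4,0,0,0,1],[0,0,-4,0,0,0,1]]}}

```text
time_s: 7.33
position: [0.5754, -0.063, 0.1494]
eef_rot: [-2.826, -1.368, 0.004]
wrist_force: [-0.5, 0.3, -1.2]
opening: 0.0853
grip_force: 0.0
```

>>> {"method": "send_rows", "body": {"commands": [[0,0,0,0,0,0,0],[0,0,0,0,0,0,0],[0,0,0,0,0,0,0],[0,0,0,0,0,0,0],[0,0,0,0,0,0,0]], "newtons": 40}}

```text
time_s: 7.75
position: [0.5772, -0.0633, 0.1526]
eef_rot: [2.827, 1.369, 0.003]
wrist_force: [0.3, -0.2, 2.7]
opening: 0.0426
grip_force: 41.4
```

```bash
python3 - <<'E'
from h import *
o=ctrl.get_obs()
for k in o: print(k,np.round(o[k],4))
E
```

```text
time_s 7.75
joint_pos [-2.3020e-01  2.0180e-01  1.7870e+00  2.0000e-04  1.1508e+00  4.3870e-01]
joint_vel [-0.0002 -0.0006 -0.0006  0.0004 -0.0017 -0.0011]
joint_torque [-1.51300e-01 -3.51521e+01 -2.70727e+01 -8.18000e-02 -2.30700e-01
  2.10000e-03]
position [ 0.5772 -0.0633  0.1526]
eef_rot [2.8266e+00 1.3686e+00 2.6000e-03]
wrist_force [ 0.3297 -0.2081  2.6872]
moment [ 1.443e-01  1.174e-01 -1.000e-04]
grip_force 41.3505
opening 0.0426
```

>>> {"method": "send_rows", "body": {"commands": [[0,0,0,0,0,0.08,0],[0,0,0,0,0,0.16,0],[0,0,0,0,0,0.24,0],[0,0,0,0,0,0.3,0],[0,0,0,0,0,0.3,0]]}}

```text
time_s: 8.17
position: [0.5774, -0.063, 0.1526]
eef_rot: [2.59, 1.777, 0.003]
wrist_force: [1.2, 1.3, 3.8]
opening: 0.0424
grip_force: 41.3
```

```bash
python3 - <<'E'
from h import *
o=ctrl.get_obs()
for k in ("joint_pos","joint_torque","position","wrist_force","moment","eef_rot","grip_force"): print(k,np.round(o[k],4))
E
```

```text
joint_pos [-2.2990e-01  2.0190e-01  1.7870e+00  9.0000e-04  1.1506e+00  1.3780e-01]
joint_torque [ -0.7675 -34.5993 -26.5392  -0.3404  -0.2258  -0.337 ]
position [ 0.5774 -0.063   0.1526]
wrist_force [1.1823 1.3258 3.8165]
moment [0.279  0.0988 0.0633]
eef_rot [2.5896 1.7769 0.0032]
grip_force 41.2988
```

>>> {"method": "send_rows", "body": {"commands": [[0,0,0,0,0,0.08,0],[0,0,0,0,0,0.16,0],[0,0,0,0,0,0.24,0],[0,0,0,0,0,0.32,0],[0,0,0,0,0,0.4,0]]}}

```text
time_s: 8.58
position: [0.5772, -0.063, 0.1526]
eef_rot: [2.184, 2.257, 0.003]
wrist_force: [-0.9, 1.7, 4.5]
opening: 0.0422
grip_force: 41.3
```

```bash
python3 - <<'E'
from h import *
o=ctrl.get_obs()
for k in ("joint_pos","joint_torque","position","wrist_force","moment","eef_rot","grip_force"): print(k,np.round(o[k],4))
E
```

```text
joint_pos [-2.299e-01  2.018e-01  1.787e+00  9.000e-04  1.151e+00 -2.632e-01]
joint_torque [ -0.8985 -34.3746 -26.5919  -0.4198  -0.3738   0.5718]
position [ 0.5772 -0.063   0.1526]
wrist_force [-0.859   1.6821  4.5246]
moment [ 0.3385  0.1498 -0.0768]
eef_rot [2.1839 2.2569 0.0025]
grip_force 41.3151
```

>>> {"method": "send_rows", "body": {"commands": [[0,0,0,0,0,0.1,0],[0,0,0,0,0,0.2,0],[0,0,0,0,0,0.3,0],[0,0,0,0,0,0.4,0],[0,0,0,0,0,0.5,0]]}}

```text
time_s: 9.0
position: [0.5772, -0.0633, 0.1526]
eef_rot: [1.556, 2.727, 0.001]
wrist_force: [-0.6, 1.4, 5.1]
opening: 0.0428
grip_force: 41.3
```

>>> {"method": "send_rows", "body": {"commands": [[0,0,0,0,0,0.02,0],[0,0,0.2,0,0,0.02,0],[0,0,0.4,0,0,0.02,0],[0,0,0.6,0,0,0.02,0],[0,0,0.6,0,0,0.02,0]]}}

```text
time_s: 9.42
position: [0.5762, -0.0633, 0.157]
eef_rot: [-1.535, -2.741, 0.001]
wrist_force: [0.4, -0.1, -1.4]
opening: 0.0424
grip_force: 40.9
```

```bash
python3 - <<'E'
from h import *
o=ctrl.get_obs()
for k in ("joint_pos","joint_torque","position","wrist_force","moment","eef_rot","grip_force","opening"): print(k,np.round(o[k],4))
E
```

```text
joint_pos [-2.3030e-01  1.9620e-01  1.7848e+00 -2.0000e-04  1.1612e+00 -7.8010e-01]
joint_torque [ 2.53000e-02 -3.73093e+01 -2.86901e+01 -2.20000e-03  6.26000e-02
  8.20000e-03]
position [ 0.5762 -0.0633  0.157 ]
wrist_force [ 0.4249 -0.1013 -1.4217]
moment [ 0.0115 -0.0499  0.0221]
eef_rot [-1.5347e+00 -2.7407e+00  5.0000e-04]
grip_force 40.8605
opening 0.0424
```

>>> {"method": "send_rows", "body": {"commands": [[0,0,0.3,0,0,0,0],[0,0,0.6,0,0,0,0],[0,0,0.9,0,0,0,0],[0,0,1.2,0,0,0,0],[0,0,1.5,0,0,0,0]]}}

```text
time_s: 9.83
position: [0.5765, -0.0633, 0.1728]
eef_rot: [1.533, 2.742, 0.0]
wrist_force: [-0.0, 0.6, -1.9]
opening: 0.0425
grip_force: 40.9
```

```bash
python3 - <<'E'
from h import *
o=ctrl.get_obs(); print(o["position"],o["wrist_force"],o["opening"],o["grip_force"])
c=snap("scene","pics/s3.png"); a=cv2.imread("pics/s3.png")[130:310,80:320]
cv2.imwrite("pics/s3c.png",cv2.resize(a,(720,540)))
E
```

```text
[ 0.57654406 -0.06327367  0.17275513] [-0.02585895  0.5741065  -1.87260186] 0.0424860883714835 40.85145950317383
```

View pics/s3c.png

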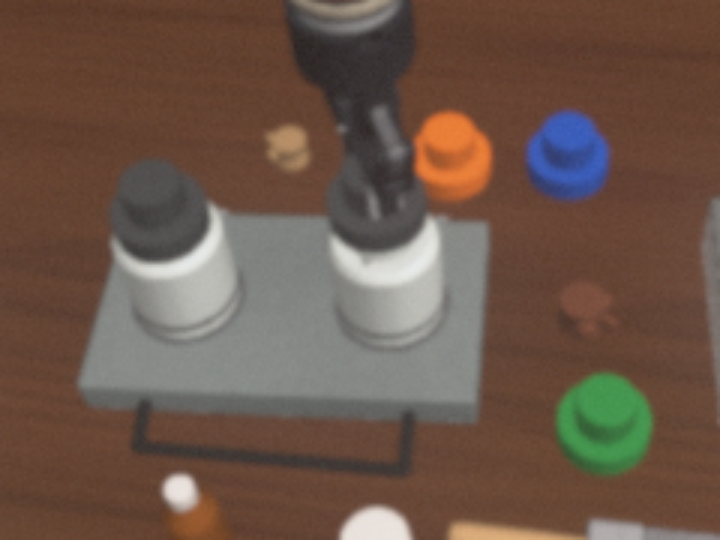

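The cap at (375,205) has come up off the canister between the fingers, so this one is right-handed. Lift on slowly to about 90 mm.

>>> {"method": "send_rows", "body": {"commands": [[0,0,0.7,0,0,0,0],[0,0,1.4,0,0,0,0],[0,0,2.1,0,0,0,0],[0,0,2.8,0,0,0,0],[0,0,3.5,0,0,0,0]]}}

```text
time_s: 10.3
position: [0.5767, -0.0633, 0.2084]
eef_rot: [1.533, 2.741, 0.0]
wrist_force: [-0.8, -0.5, -0.2]
opening: 0.0425
grip_force: 40.8
```

>>> {"method": "send_rows", "body": {"commands": [[0,0,0.7,0,0,0,0],[0,0,1.4,0,0,0,0],[0,0,2.1,0,0,0,0],[0,0,2.8,0,0,0,0],[0,0,3.3,0,0,0,0]]}}

```text
time_s: 10.72
position: [0.5767, -0.0633, 0.2415]
eef_rot: [1.533, 2.741, 0.0]
wrist_force: [0.1, -1.2, -1.8]
opening: 0.0425
grip_force: 40.8
```

>>> {"method": "send_rows", "body": {"commands": [[0,0,0,0,0,0,0],[0,0,0,0,0,0,0],[0,0,0,0,0,0,0],[0,0,0,0,0,0,0],[0,0,0,0,0,0,0]]}}

```text
time_s: 11.13
position: [0.5761, -0.0632, 0.2396]
eef_rot: [-1.533, -2.741, 0.001]
wrist_force: [-0.3, 0.1, -1.6]
opening: 0.0424
grip_force: 40.8
```

```bash
python3 - <<'E'
from h import *
o=ctrl.get_obs(); print(o["position"],o["wrist_force"],o["opening"],o["grip_force"])
c=snap("scene","pics/s4.png"); a=cv2.imread("pics/s4.png")[100:310,80:440]
cv2.imwrite("pics/s4c.png",cv2.resize(a,(800,467)))
E
```

```text
[ 0.57607161 -0.06317192  0.23960254] [-0.29266936  0.09345714 -1.62633319] 0.04237655639307965 40.83983838558197
```

View pics/s4c.png

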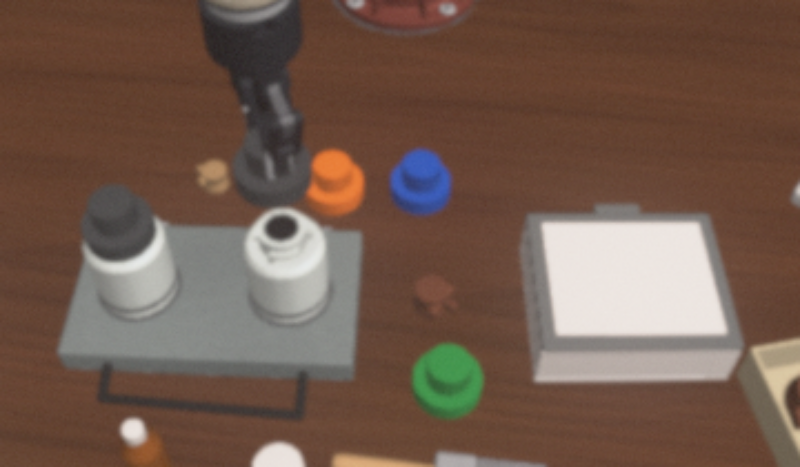

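The cap is held level at (272,170) above the open canister (285,225). The lid is shut at (630,280), the other cap is still on at (118,215), and the vertebrae have not moved.

```bash
python3 -c "
from rig import workorder
print(workorder.sign_off())"
```

```text
the job is handed in; nothing more can be done
None
```

The specimen case's lid is shut, and the cap of the canister nearer to it came off anticlockwise and is held level in the gripper about 87 mm above its seat. The other cap is still on, the vertebrae were not moved, and the job is handed in; no verdict came back.

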